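# Hold the booster pump's spring-return key switch at prime

### The job

Prime the booster pump: lift the flat switch key out of the wooden key block, push it fully home in the key switch on top of the pump's control box, wiggling it past the sticky pins, and turn it a quarter clockwise to its stop. The switch springs back, so finish while still gripping the key and holding it turned; leave the other two tools standing in the block and the jar and can where they are.

Things in the scene. Friction and masses are not known exactly. Their poses are not given: they have to be found in the camera images.
- key_grip (a point): Centre of the switch key's black plastic head, a flat slab 10 mm thick (own x), 26 mm wide (own y), 32 mm high (own z, up as it stands in the block), on the key's long axis. The key (30 to 50 g) stands loose, blade down, in one of the block's three holes, underside of the head on the block's top: grip it across its 10 mm thickness from above.
- key_shoulder (a point): Point on the key's long axis where the steel blade joins the head: underside of the head, 16 mm below key_grip, same axes. From here the flat blade, 3 mm thick (x) and 10 mm wide (y), runs 36 mm along -z.
- key_tip (a point): Tip of the key's blade, 36 mm below the shoulder. The last 6 mm taper to 1.4 x 5 mm. The key works either way round: half a turn about its long axis makes no difference.
- keyway (a point): Mouth of the keyway, centre of the face of the switch's 22 mm brass plug, 221.5 mm above the bench, 1.5 mm proud of its steel bezel, 6.5 mm above the box lid. z up; turns with the plug. Slot 4.4 mm wide along x, 11.5 mm long along y, rim countersunk 1.5 mm, straight down. Key fully home: shoulder resting on this face, blade 36 mm in. Nothing within 80 mm stands higher.
- pin_stack (a point): Point on the plug's axis 18 mm below its face: the first of two sticky pins. A straight push stops hard about 18 to 20 mm in, then about 26 to 28 mm in; forcing does not help. At each, ease the push, rock the key and push again: the first lets go with the plug rocked anticlockwise seen from above, the second clockwise, each by more than 5 degrees of the plug. The pins push back with 1 to 2 N.
- plug (a joint): Angle of the plug, rad: 0 at rest, grows clockwise seen from above, stop at 1.57 (quarter turn); the switch makes from 1.2 on. Until the key is home it stops at 0.3 either way. A spring returns it to 0 (about 0.1 N m at the quarter turn). The key has 0.14 rad of play in the slot each way, and gives a little in the grip: rock the key 0.3 rad each way, and turn it 0.15 to 0.25 rad further than the plug shall go.
- keyblock: Wooden key block fixed to the bench, 52 (x) x 172 (y) x 48 mm (z), origin at the centre of its underside, with three 13 mm holes 58 mm apart along its y axis; they hold, in any order, the switch key, the T-key and the nut driver.
- tee_key: Steel T-handled drain key standing in the block, not to be moved: 9 mm round shank, cross bar 57 mm long, top 57 mm above the block. Origin on its axis at the level of the block's top.
- nut_driver: Stubby nut driver standing in the block, not to be moved: round black handle 22 mm across, top 52 mm above the block. Origin on its axis at the level of the block's top.
- jar: Glass jar of screws, 66 mm across, 107 mm high, a bystander. Origin at the centre of its underside.
- can: Small paint can, 60 mm across, 67 mm high, a bystander. Origin at the centre of its underside.
- pump: Booster pump bolted to the bench: 300 mm long along its y axis, 150 mm wide, with a grey control box (100 x 128 mm, lid 215 mm above the bench) on its motor; the plug's axis is at x = 0, y = -36 mm in its frame. Its highest part is the box's key switch; the brass outlet at y = 99 mm is 200 mm high. Origin at the centre of its underside.

How it is judged:
On the way, in this order (a step that is already met when the one before it is completed fails the run):
1. the key is pushed fully home in the resting plug (distance between key_shoulder and keyway below 0.004 m and z of key_shoulder in the frame of keyway below 0.0025 m and value of joint plug below 0.4 rad), for 0.1 s.
2. the plug is turned a quarter with the key (distance between key_shoulder and keyway below 0.005 m and value of joint plug above 1.2 rad and contact force between the fingers and key above 2 N), for 0.3 s.
At the end, for the whole second after the job is handed in: The key is fully home (shoulder within 3.5 mm of the plug's face and 5 mm of its centre), the plug is turned at least 1.2 rad of its 1.57 rad quarter turn, and the fingers still grip the key and hold it there against the spring (all of step 2 and z of key_shoulder in the frame of keyway below 0.0035 m); the arm keeps its last pose, push and grip.
It fails at once if the other tools in the block are shifted more than 30 mm (distance of any of tee_key, nut_driver from where it was at the start of the episode above 0.03 m).
It fails at once if the jar or can is pushed more than 30 mm or tipped over (distance of any of jar, can from where it was at the start of the episode above 0.03 m or angle between any of jar, can's own z axis and vertical above 0.5 rad).
It also fails if it takes over 48 s, if anything falls off the work surface, if the arm or the gripper's body presses on something with over 40 N, if the wrist force passes 120 N, or if a joint passes its speed limit or range.

### The arm

A 6-joint arm with a two-finger parallel gripper is mounted at the origin on the work surface. World frame = base frame: x ahead of the robot, y to its left, z up, the work surface at z = 0. Lengths are in m, angles in rad, forces in N, time in s.
With the tool pointing down it reaches from about 0.275 to 0.975 m from the base axis. Payload 8.4 kg.
Tool frame: the origin (TCP) lies at the very end of the fingers, on their centre line; the grasp point (between the pads) lies 19 mm behind it; z points along the fingers, y is the line along which they close (so a half turn about z gives the same grasp; the last joint's range is limited). The gripper opens to 92 mm and grips with 3 to 60 N. Pads are 20 mm wide; open, the fingers measure 128 mm over their backs; the gripper's body (75 mm by 189 mm) begins 69 mm behind the grasp point.
Start: joints at [1.271, 0.353, 1.633, -0, 1.155, -0.002], TCP at [0.183, 0.597, 0.192] pointing down, gripper open.
Joint ranges: [-2.63, 2.63], [-0.92, 2.1], [0.06, 2.66], [-1.3, 4.44], [0, 2.69], [-3.02, 3.02]. Speed limits (rad/s): [2.22, 2.22, 2.79, 3.14, 3.14, 3.14].

### API

Orientations are given as a unit quaternion [x, y, z, w].
In Python, from cell import arm, read_camera, finish_job, find_in, pinpoint gives the robot as it stands.
- The arm moves only by the shell command python3 -m crank 'ROWS' [OPENING]. ROWS is a JSON object of lists of equal length, an entry for each row: "linear": the shift along the world's x, y, z in units of 25 mm (1.0 is 25 mm), a list of three; "turn": the turn, a rotation vector about the world's x, y, z in units of 5 degrees (1.0 is 5 degrees), a list of three. A call has 1 to 10 rows; each row is the pose to reach, as a shift and turn from the pose commanded when the call began; what a row does not reach only later rows make up. A row lasts 1/12 s, in which the tool goes at most 41.7 mm and 7.16 degrees, less where a joint would pass 70% of its speed; a pose out of reach is approached as far as the arm can. A call with a gripper value outside its range is refused whole. OPENING is the opening, from -1 (shut) to 1 (fully open), set as the call begins (- or left out, the last holds). The fingers move at their own pace and stop on an object; the grip force is fixed at half the most. Time passes only in rows, so rows that repeat a pose let the fingers close. It gives the time, the measured TCP pose, the force, the opening and the grip force at its end, in the units of the state.
- arm.sense(): the state, without advancing time (a new reading comes with each control period).
- read_camera(name): name is "side" or "top"; returns a dict with "color" (420x560x3 uint8, blue, green, red), "vertical_fov" (degrees; the focal length in pixels is half the picture's height over the tangent of half this angle, whatever the lens; pixels are square), "cx", "cy" (the principal point, pixels), "D" ([k1, k2, p1, p2, k3] as OpenCV has them; the pictures are not rectified), "rvec" (rotation vector, rad) and "tvec" (3), from world to camera coordinates, as OpenCV has them. Camera axes: x right, y down, z forward; pixel columns grow to the right and rows downward; lengths in m; the calibration is good to about 2 mm. A picture is of the moment at which its call begins. There is no depth.
- finish_job(): hands the job in; it is judged then, once.
Trained networks look in the newest picture that a camera, given by its name, has taken for a name from the list of things; names that differ only in an ending like _2 or _b are one class to them, and where a whole thing is asked for, a point or a joint stands for the part that bears it (a point fixed in the world has none). Each returns a list of dicts, best first, with "score" (0 to 1); they miss things now and then, are a little off and sometimes report something else, mostly with a low value. They report only what shows in the picture. A call takes as long as a camera call.
- find_in(camera, name): "rect" ([left, top, width, height] in pixels, round what is visible of it).
- pinpoint(camera, name): "position" ([column, row] in pixels: a listed point, or the origin of a listed thing).
The state is a dict: "t": time; "joint_pos": joint angles; "joint_velocities": joint speeds; "joint_efforts": joint torques, N m; "tool_pos": TCP position; "tcp_rot": TCP orientation; "contact_force": force on the tool from outside, world axes, zero at the start; "ft_torque": the same for the moment, N m; "opening": finger opening in m; "gripper_force": force on a finger pad.
Only numpy, scipy, OpenCV 4.12 (cv2) and the standard library are available. Lean on these libraries where they do the work, as an engineer would, in place of code of your own. Each camera call takes 0.05 s, during which the arm holds its last target. There are 200 camera calls.

## Working session

There is one attempt and no reset: what is moved stays moved. The work goes in short steps, Python scripts to look and compute and a shell command to move; the robot and the scene stay as the last step left them, time stands still between calls to the robot, and variables do not carry over. Pictures are saved under pics/ and viewed, at most 10 in all, crops included, and the job is handed in when it is done.

```bash
ls; mkdir -p pics
cat > h.py <<'E'
import numpy as np, cv2
from cell import arm, read_camera, find_in, pinpoint
def cam(name):
    c=read_camera(name); h,w=c["color"].shape[:2]
    f=h/2/np.tan(np.radians(c["vertical_fov"])/2)
    c["K"]=np.array([[f,0,c["cx"]],[0,f,c["cy"]],[0,0,1]]); c["R"]=cv2.Rodrigues(np.array(c["rvec"],float))[0]
    c["tvec"]=np.array(c["tvec"],float).ravel(); c["o"]=-c["R"].T@c["tvec"]; c["D"]=np.array(c["D"],float); return c
def ray(c,p):
    u=cv2.undistortPoints(np.array([[p]],float),c["K"],c["D"]).ravel()
    d=c["R"].T@np.array([u[0],u[1],1]); return d/np.linalg.norm(d)
def atz(c,p,z):
    d=ray(c,p); return c["o"]+d*(z-c["o"][2])/d[2]
def tri(cs,ps):
    A=np.zeros((3,3));b=np.zeros(3)
    for c,p in zip(cs,ps):
        d=ray(c,p);M=np.eye(3)-np.outer(d,d);A+=M;b+=M@c["o"]
    X=np.linalg.solve(A,b); return X,[np.linalg.norm((np.eye(3)-np.outer(ray(c,p),ray(c,p)))@(X-c["o"])) for c,p in zip(cs,ps)]
def proj(c,X): return cv2.projectPoints(np.atleast_2d(np.array(X,float)),c["R"],c["tvec"],c["K"],c["D"])[0].reshape(-1,2)
E
python3 - <<'E'
from h import *
np.set_printoptions(precision=4,suppress=True)
S=cam("side");T=cam("top")
cv2.imwrite("pics/s0.png",S["color"]);cv2.imwrite("pics/t0.png",T["color"])
print(S["o"],T["o"])
for n in ["key_grip","key_shoulder","keyway","pump","keyblock","tee_key","nut_driver","jar","can"]:
    r=[pinpoint(k,n) for k in("side","top")]
    for k,q in zip("st",r): print(n,k,[(np.round(x["position"],1).tolist(),round(x["score"],2)) for x in q[:2]])
    if r[0] and r[1]: print("   ",*tri([S,T],[r[0][0]["position"],r[1][0]["position"]]))
print(arm.sense())
E
```

```text
pics
[ 0.257  -0.7312  0.7088] [ 0.5373 -0.0517  1.173 ]
key_grip s [([291.0, 298.4], 0.44)]
key_grip t [([354.8, 231.5], 0.42)]
    [ 0.5684 -0.2287  0.0545] [np.float64(0.0022791048121250357), np.float64(0.0022791048121249755)]
key_shoulder s [([288.2, 300.2], 0.42)]
key_shoulder t [([357.9, 233.8], 0.62)]
    [ 0.5602 -0.2352  0.0601] [np.float64(2.698292899543248e-05), np.float64(2.6982928995481555e-05)]
keyway s [([211.0, 144.0], 0.5)]
keyway t [([314.6, 171.6], 0.56), ([177.0, 224.6], 0.5)]
    [ 0.5822 -0.075   0.373 ] [np.float64(0.09276035248335145), np.float64(0.09276035248335153)]
pump s [([214.1, 208.7], 0.81)]
pump t []
keyblock s [([287.7, 318.3], 0.78)]
keyblock t [([350.4, 235.4], 0.88), ([375.7, 229.2], 0.17)]
    [ 0.5602 -0.2267 -0.0072] [np.float64(0.004004148565402442), np.float64(0.004004148565402576)]
tee_key s [([307.5, 318.7], 0.75), ([288.4, 299.9], 0.24)]
tee_key t [([381.2, 229.0], 0.48)]
    [ 0.5715 -0.2969  0.0598] [np.float64(0.0029163322545358557), np.float64(0.002916332254535787)]
nut_driver s [([274.8, 288.4], 0.54)]
nut_driver t [([337.5, 234.5], 0
[... 289 characters left out ...]
2], 0.92), ([289.8, 312.3], 0.64)]
can t [([286.7, 223.8], 0.74), ([311.0, 170.7], 0.52)]
    [ 0.5854 -0.0432  0.0209] [np.float64(0.0003028322474585578), np.float64(0.00030283224745865166)]
{'t': 1.0, 'joint_pos': array([ 1.2706,  0.353 ,  1.6334, -0.    ,  1.1552, -0.0024]), 'joint_velocities': array([-0.0012,  0.0004,  0.0015, -0.0023, -0.0011, -0.0007]), 'joint_efforts': array([ -0.0024, -59.3762, -33.4573,   0.0697,   0.0159,   0.0001]), 'tool_pos': array([0.1834, 0.5975, 0.1917]), 'tcp_rot': array([0.1483, 0.9889, 0.    , 0.    ]), 'contact_force': array([ 0.9456, -0.528 , -0.0031]), 'ft_torque': array([ 0.0229, -0.0026, -0.0036]), 'gripper_force': 0.0, 'opening': 0.09172099782601502}
```

Run:
```python
import cv2,numpy as np
s=cv2.imread("pics/s0.png");t=cv2.imread("pics/t0.png")
a=s[100:350,150:370];b=t[130:270,120:420]
a=cv2.resize(a,None,fx=2.4,fy=2.4,interpolation=3)
cv2.imwrite("pics/s1.png",a);cv2.imwrite("pics/t1.png",cv2.resize(b,None,fx=2.6,fy=2.6,interpolation=3))
```

```text
(no output)
```

View pics/s1.png

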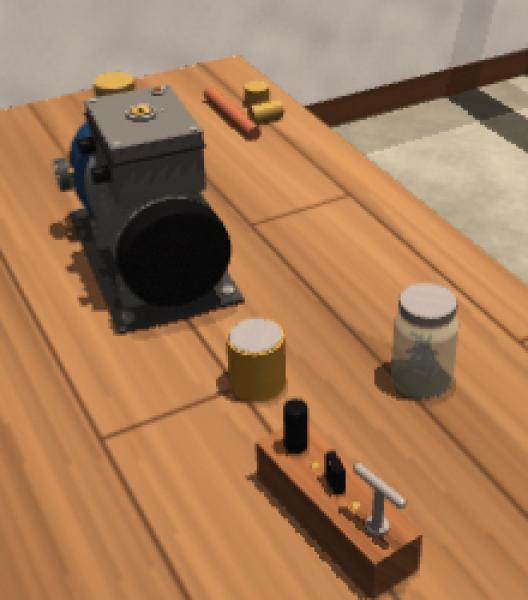

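View pics/t1.png

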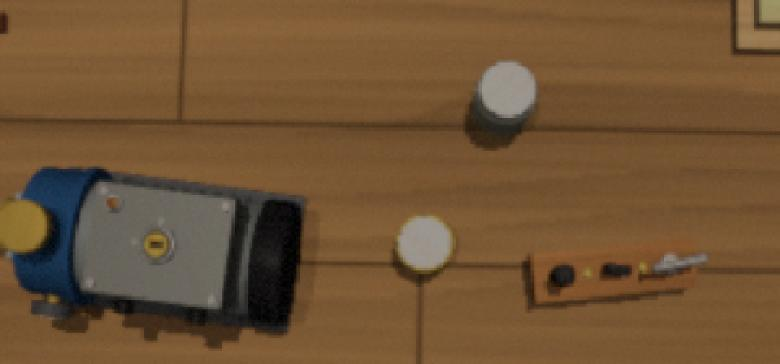

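The key (black slab) stands in the middle hole, top crop (617,270), between the nut driver and the T-key. The keyway is at top crop (156,244) and side crop (143,111), and the can sits between pump and block. Next I fit yaws at a bigger zoom.

Run:
```python
import cv2,numpy as np
s=cv2.imread("pics/s0.png");t=cv2.imread("pics/t0.png")
f=lambda i,x,y,w,h,k:cv2.resize(i[y:y+h,x:x+w],None,fx=k,fy=k,interpolation=cv2.INTER_NEAREST)
A=f(t,340,215,32,32,12);B=f(s,276,280,32,32,12)  # key
C=f(t,145,190,64,64,6)
D=f(s,182,130,64,64,6)
g=np.vstack([np.hstack([A,B]),np.hstack([C,D])]);print(g.shape)
cv2.imwrite("pics/z.png",cv2.resize(g,(600,600)))
```

```text
(768, 768, 3)
```

View pics/z.png

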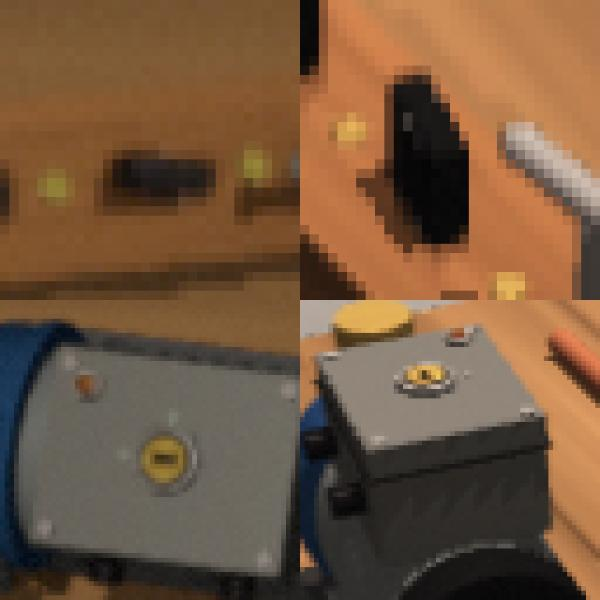

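Tile readings: keyway at top (180.2,223.9) and side (208.7,146.2); lid screws show the pump yaw and the brass dots the block yaw. Now fit the key's silhouette.

Run:
```python
from h import *
from scipy.optimize import minimize
np.set_printoptions(precision=4,suppress=True)
S=cam("side");T=cam("top")
print("keyway tri",*tri([S,T],[(208.7,146.2),(180.2,223.9)]), "top@z",atz(T,(180.2,223.9),.2215),"side@z",atz(S,(208.7,146.2),.2215))
sc=np.array([(68,58),(288,90),(265,259),(43,227)])/4.6875+[145,190]
W=np.array([atz(T,p,.216)[:2] for p in sc]); print("lid centre",W.mean(0))
for i in range(4):
    d=W[(i+1)%4]-W[i]; print(np.linalg.norm(d),np.degrees(np.arctan2(d[1],d[0]))%90)
ss=np.array([(333-300,357-300),(528-300,411-300),(377-300,441-300)])/4.6875+[182,130]
print("side screws",np.array([atz(S,p,.216)[:2] for p in ss]))
a=atz(T,(345.9,234.8),.048);b=atz(T,(367,232.6),.048);d=a-b
print("block",a,b,(a+b)/2,np.degrees(np.arctan2(d[1],d[0])))
print("side dots",[atz(S,np.array(q)/9.375+[276,280],.048) for q in((350-300,130),(510-300,286))])
def blob(c,seed):
    g=c["color"].max(2).astype(np.float32); x,y=seed
    P=g[y-16:y+17,x-16:x+17]; P=cv2.resize(P,None,fx=1,fy=1)
    return P,(x-16,y-16)
def fit(cs):
    data=[]
    for c,seed,th in cs:
        P,o=blob(c,seed); m=(P<th).astype(np.uint8)
        n,l,st,ce=cv2.connectedComponentsWithStats(m,connectivity=4); k=l[16,16]; mm=(l==k) if k else m>0
        data.append((c,mm.astype(np.float32),o)); print("area",mm.sum(),st[k] if k else None)
    def cost(p,verb=0):
        x,y,yaw=p; cc,s=np.cos(yaw),np.sin(yaw)
        X=[(x+cc*u-s*v,y+s*u+cc*v,z) for u in(-.005,.005) for v in(-.013,.013) for z in(.048,.08)]
        e=0
        for c,m,o in data:
            q=(proj(c,X)-o+.5)*8; h=cv2.convexHull(np.round(q).astype(np.int32))
            r=np.zeros((33*8,33*8),np.float32); cv2.fillConvexPoly(r,h,1)
            r=cv2.resize(r,(33,33),interpolation=cv2.INTER_AREA); e+=np.abs(r-m).sum()
        return e
    best=min((minimize(cost,[x0,y0,w],method="Nelder-Mead",options=dict(initial_simplex=[[x0,y0,w],[x0+.006,y0,w],[x0,y0+.006,w],[x0,y0,w+.25]])) for x0,y0 in[(.562,-.235),(.567,-.231)] for w in(-.4,-.2,0,.2,.4)),key=lambda r:r.fun)
    return best.x,np.degrees(best.x[2]),best.fun
for tt,ts in((55,45),(65,60),(48,35)):
    print(tt,ts,fit([(T,(357,233),tt),(S,(290,297),ts)]))
    print(" top only",fit([(T,(357,233),tt)])," side",fit([(S,(290,297),ts)]))
```

```text
keyway tri [0.5735 0.2024 0.2201] [np.float64(0.0019918303145263334), np.float64(0.0019918303145264105)] top@z [0.5716 0.2028 0.2215] side@z [0.5744 0.1987 0.2215]
lid centre [0.5722 0.2041]
0.11340372990781632 82.89848152637894
0.08456956000459781 84.06412223508283
0.11377822553406727 83.36872140841895
0.08549650808246194 83.80304093243528
side screws [[0.5408 0.2589]
 [0.611  0.1412]
 [0.5273 0.1507]]
block [ 0.5571 -0.2045  0.048 ] [ 0.5641 -0.262   0.048 ] [ 0.5606 -0.2333  0.048 ] 96.88944803126363
side dots [array([ 0.5622, -0.2032,  0.048 ]), array([ 0.5697, -0.2606,  0.048 ])]
area 38 [11 15 11  4 38]
area 106 [ 12   8   8  17 106]
55 45 (array([ 0.5636, -0.2333, -0.2534]), np.float64(-14.519676078127487), np.float64(60.203125))
area 38 [11 15 11  4 38]
area 106 [ 12   8   8  17 106]
 top only (array([ 0.5609, -0.2306,  0.0167]), np.float64(0.9560995966984209), np.float64(8.796875))  side (array([ 0.5637, -0.2339, -0.2865]), np.float64(-16.413205079884026), np.float64(27.546875))
area 47 [10 15 12  5 47]
area 114 [ 11   7   9  18 114]
65 60 (array([ 0.5631, -0.2328, -0.1924]), np.float64(-11.022812027325589), np.float64(57.265625))
area 47 [10 15 12  5 47]
area 114 [ 11   7   9  18 114]
 top only (array([ 0.5608, -0.2306,  0.0126]), np.float64(0.7208074911508261), np.float64(8.265625))  side (array([ 0.5639, -0.2333, -0.2834]), np.float64(-16.237323883737982), np.float64(24.265625))
area 30 [11 15 10  4 30]
area 105 [ 12   8   8  17 105]
48 35 (array([ 0.5636, -0.2338, -0.2771]), np.float64(-15.873958201804554), np.float64(68.421875))
area 30 [11 15 10  4 30]
area 105 [ 12   8   8  17 105]
 top only (array([ 0.5609, -0.2323,  0.0167]), np.float64(0.9575390111988026), np.float64(16.453125))  side (array([ 0.5639, -0.2336, -0.2855]), np.float64(-16.359479096950324), np.float64(28.359375))
```

```bash
python3 -m crank '{"linear":[[1,-2,1.2],[2.2,-4,2.4],[3,-6,3.6],[4,-7.5,4.8],[4.8,-9,5],[5.6,-10.5,5],[6.4,-12,5],[7,-13.5,5],[7.5,-15,5],[7.5,-15,5]],"turn":[[0,0,-1],[0,0,-2],[0,0,-3],[0,0,-4],[0,0,-5],[0,0,-6],[0,0,-7],[0,0,-8],[0,0,-9],[0,0,-10]]}' 1
```

```text
t: 1.93
tool_pos: [0.3598, 0.2473, 0.3153]
tcp_rot: [0.554, 0.833, 0.001, 0.0]
contact_force: [0.9, -0.0, 0.0]
opening: 0.092
gripper_force: 0.0
```

```bash
python3 -m crank '{"linear":[[0.6,-1.5,0],[1.3,-3,0],[2,-4.5,0],[2.7,-6,0],[3.4,-7.5,0],[4,-9,0],[4.6,-10.5,0],[5.2,-12,0],[5.8,-13.5,0],[6.2,-14.5,0]],"turn":[[0,0,-0.5],[0,0,-1],[0,0,-1.5],[0,0,-2],[0,0,-2.5],[0,0,-3],[0,0,-3.5],[0,0,-4],[0,0,-4],[0,0,-4]]}' && python3 -m crank '{"linear":[[0.7,-1.5,0],[1.1,-2.7,-1],[1.4,-3.7,-2.5],[1.4,-3.7,-4],[1.4,-3.7,-5.5],[1.4,-3.7,-6],[1.4,-3.7,-6],[1.4,-3.7,-6],[1.4,-3.7,-6]],"turn":[[0,0,0],[0,0,0],[0,0,0],[0,0,0],[0,0,0],[0,0,0],[0,0,0],[0,0,0],[0,0,0]]}'
python3 - <<'E'
from h import *
np.set_printoptions(precision=4,suppress=True)
s=arm.sense();print(s["tool_pos"],s["tcp_rot"],s["contact_force"],s["joint_pos"],s["t"])
S=cam("side");T=cam("top")
p=s["tool_pos"];print(proj(S,p),proj(T,p))
f=lambda i,x,y,w,h,k:cv2.resize(i[y:y+h,x:x+w],None,fx=k,fy=k,interpolation=3)
cv2.imwrite("pics/g1.png",np.hstack([f(S["color"],240,220,100,150,4),f(T["color"],310,180,100,150,4)]))
E
```

```text
t: 2.77
tool_pos: [0.5152, -0.1168, 0.3147]
tcp_rot: [0.689, 0.724, -0.0, 0.0]
contact_force: [0.2, 0.8, 0.8]
opening: 0.0921
gripper_force: 0.0
t: 3.52
tool_pos: [0.5511, -0.2062, 0.1673]
tcp_rot: [0.689, 0.725, 0.001, 0.002]
contact_force: [0.8, -0.3, -0.2]
opening: 0.0918
gripper_force: 0.0
[ 0.5511 -0.2062  0.1673] [0.6885 0.7252 0.0007 0.0016] [ 0.839  -0.3194 -0.188 ] [-0.3606  0.319   1.7409  0.      1.0782 -0.4124] 3.5167
[[277.2137 255.0697]] [[353.2133 236.5628]]
```

View pics/g1.png

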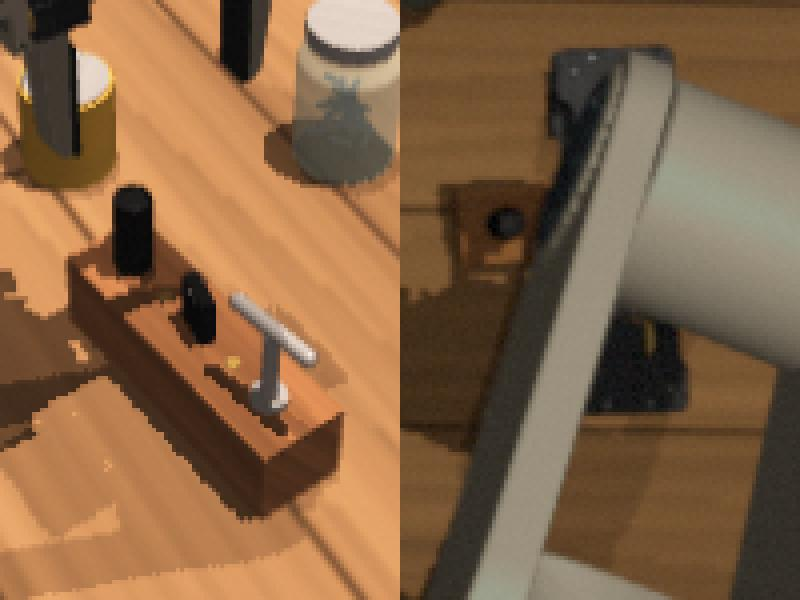

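Side view: fingertips around (256,258) and (301,240), straddling the block but short of the key, with the key at (290,297); the top view is blocked by the arm. I'll move the remainder and settle.

```bash
python3 -m crank '{"linear":[[0.4,-1,-0.7],[0.4,-1,-1.2],[0.4,-1,-1.2],[0.4,-1,-1.2],[0.4,-1,-1.2]],"turn":[[0,0,0],[0,0,0],[0,0,0],[0,0,0],[0,0,0]]}'
python3 - <<'E'
from h import *
np.set_printoptions(precision=4,suppress=True)
s=arm.sense();print(s["tool_pos"],s["tcp_rot"],s["joint_velocities"])
S=cam("side");s=arm.sense();p=s["tool_pos"];print(p)
from scipy.spatial.transform import Rotation as R
M=R.from_quat(s["tcp_rot"]).as_matrix()
for d in((0,0,0),(.01,.046,0),(-.01,.046,0),(.01,.064,0),(-.01,.064,0),(.01,-.046,0),(-.01,-.046,0),(.01,-.064,0),(-.01,-.064,0)): print(d,proj(S,p+M@np.array(d)))
i=S["color"][200:340,230:330];i=cv2.resize(i,None,fx=4,fy=4,interpolation=0)
for d in((.01,.046,0),(-.01,.046,0),(.01,.064,0),(-.01,.064,0),(.01,-.046,0),(-.01,-.046,0),(.01,-.064,0),(-.01,-.064,0)):
    q=((proj(S,p+M@np.array(d))[0]-[230,200]+.5)*4).astype(int);cv2.circle(i,tuple(int(v) for v in q),2,(0,255,0),-1)
cv2.imwrite("pics/g2.png",i)
E
```

```text
t: 4.03
tool_pos: [0.5596, -0.2305, 0.1357]
tcp_rot: [0.689, 0.725, 0.0, 0.0]
contact_force: [0.2, 0.3, 0.3]
opening: 0.0918
gripper_force: 0.0
[ 0.5596 -0.2305  0.1357] [0.6887 0.725  0.0002 0.0003] [ 0.0016 -0.0051 -0.0051 -0.0011 -0.0027 -0.0004]
[ 0.5598 -0.2306  0.1358]
(0, 0, 0) [[287.2306 272.661 ]]
(0.01, 0.046, 0) [[303.2755 261.0852]]
(-0.01, 0.046, 0) [[309.0459 266.7925]]
(0.01, 0.064, 0) [[310.3926 257.8273]]
(-0.01, 0.064, 0) [[316.2222 263.426 ]]
(0.01, -0.046, 0) [[264.6807 278.6991]]
(-0.01, -0.046, 0) [[270.0829 285.0088]]
(0.01, -0.064, 0) [[256.6737 282.342 ]]
(-0.01, -0.064, 0) [[261.9897 288.7794]]
```

View pics/g2.png

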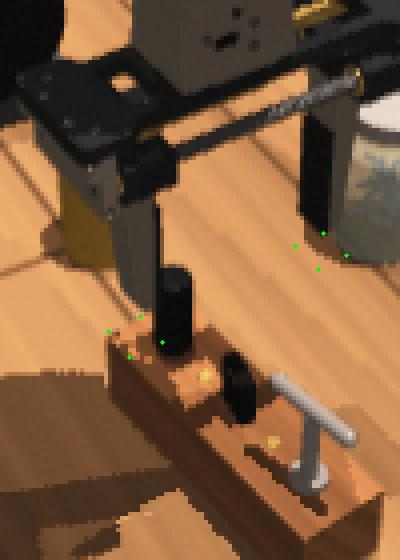

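Fingertips appear about 8 px higher in the picture than the TCP projects. I'll check this with the top camera (gripper body at about (365,237) in g1) and the networks.

Run:
```python
from h import *
np.set_printoptions(precision=2,suppress=True)
S=cam("side");T=cam("top");p=np.array([.5511,-.2062,.1673])
for h in(.07,.09,.11,.13,.15): print(h,proj(T,p+[0,0,h]))
p=arm.sense()["tool_pos"];print(p,S["D"],T["D"],S["K"][0,0],S["cx"],S["cy"])
for h in(.088,.13): print(h,proj(T,p+[0,0,h]))
i=T["color"][150:300,290:440];i=cv2.resize(i,None,fx=4,fy=4,interpolation=0)
M=np.array([[.0,1,0],[1,0,0],[0,0,-1]])
for h in(.088,.14):
  for a in(-.0945,.0945):
    for b in(-.0375,.0375):
      q=((proj(T,p+np.array([a,b+a*-.051*-1*0,h]))[0]-[290,150]+.5)*4).astype(int);cv2.circle(i,tuple(int(v) for v in q),2,(0,255,0) if h<.1 else (0,0,255),-1)
cv2.imwrite("pics/g3.png",i)
```

```text
0.07 [[357.98 236.2 ]]
0.09 [[359.47 236.09]]
0.11 [[361.02 235.98]]
0.13 [[362.65 235.86]]
0.15 [[364.35 235.73]]
[ 0.56 -0.23  0.14] [-0.06  0.    0.    0.    0.  ] [-0.11  0.    0.    0.    0.  ] 409.49419454744543 280.55163217447745 206.21885336861467
0.088 [[367.64 232.64]]
0.13 [[371.23 232.25]]
```

View pics/g3.png

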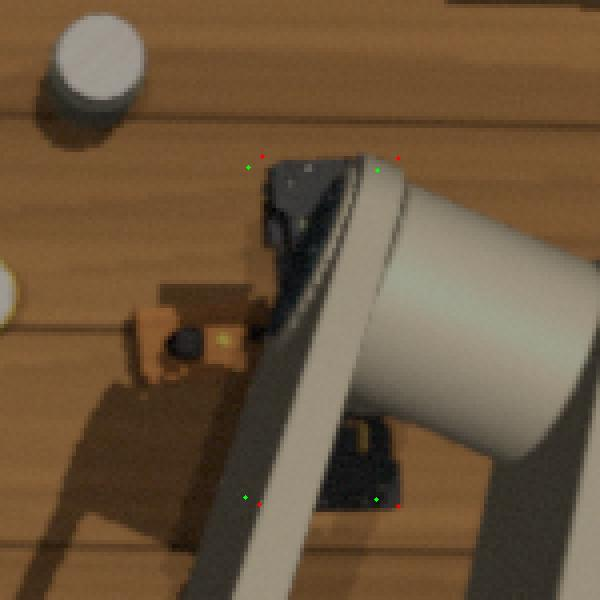

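Top view: the body outline matches the projection within ~2 mm, so the arm and the top camera agree laterally. I'll descend and close carefully, leaving margin over the block.

```bash
python3 -m crank '{"linear":[[0.05,0,-1],[0.05,0,-2],[0.05,0,-2.8],[0.05,0,-3],[0.05,0,-3],[0.05,0,-3]],"turn":[[0,0,0],[0,0,0],[0,0,0],[0,0,0],[0,0,0],[0,0,0]]}'
python3 -m crank '{"linear":[[0,0,0],[0,0,0],[0,0,0]],"turn":[[0,0,0],[0,0,0],[0,0,0]]}' -0.4
python3 - <<'E'
from h import *
S=cam("side");p=arm.sense()["tool_pos"];print(p,arm.sense()["opening"])
i=S["color"][220:345,230:330];i=cv2.resize(i,None,fx=4,fy=4,interpolation=0)
q=((proj(S,p)[0]-[230,220]+.5)*4).astype(int);cv2.circle(i,tuple(int(v) for v in q),2,(0,255,0),-1)
cv2.imwrite("pics/g4.png",i)
E
```

```text
t: 4.68
tool_pos: [0.5612, -0.231, 0.0606]
tcp_rot: [0.689, 0.725, 0.0, 0.0]
contact_force: [0.2, -0.1, -0.3]
opening: 0.092
gripper_force: 0.0
t: 4.93
tool_pos: [0.5614, -0.2312, 0.0609]
tcp_rot: [0.689, 0.725, 0.0, 0.001]
contact_force: [0.1, 0.1, 0.0]
opening: 0.074
gripper_force: 0.0
[ 0.56124914 -0.23117863  0.06069782] 0.07030573632894951
```

View pics/g4.png

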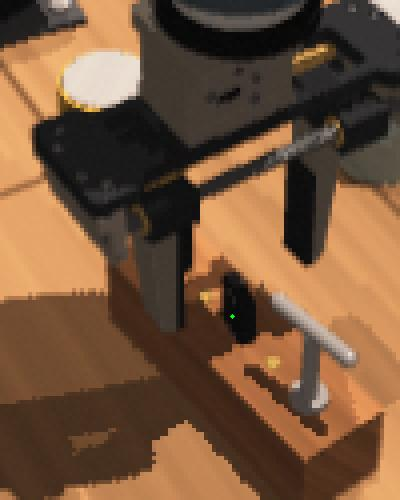

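The tips are level around the key and straddle it. Lower slightly and close, watching the force.

```bash
python3 -m crank '{"linear":[[0,-0.05,-0.3],[0,-0.05,-0.3],[0,-0.05,-0.3],[0,-0.05,-0.3],[0,-0.05,-0.3],[0,-0.05,-0.3],[0,-0.05,-0.3],[0,-0.05,-0.3],[0,-0.05,-0.3],[0,-0.05,-0.3]],"turn":[[0,0,0],[0,0,0],[0,0,0],[0,0,0],[0,0,0],[0,0,0],[0,0,0],[0,0,0],[0,0,0],[0,0,0]]}' -1
python3 -m crank '{"linear":[[0,0,0],[0,0,0],[0,0,0],[0,0,0]],"turn":[[0,0,0],[0,0,0],[0,0,0],[0,0,0]]}'
python3 - <<'E'
from h import *
S=cam("side");p=arm.sense()["tool_pos"];print(p,arm.sense()["opening"],arm.sense()["contact_force"],arm.sense()["ft_torque"])
i=S["color"][220:345,230:330];i=cv2.resize(i,None,fx=4,fy=4,interpolation=0)
q=((proj(S,p)[0]-[230,220]+.5)*4).astype(int);cv2.circle(i,tuple(int(v) for v in q),2,(0,255,0),-1)
cv2.imwrite("pics/g5.png",i)
E
```

```text
t: 5.82
tool_pos: [0.5607, -0.2322, 0.0522]
tcp_rot: [0.689, 0.725, -0.0, -0.0]
contact_force: [0.4, -0.1, 0.0]
opening: 0.0094
gripper_force: 29.8
t: 6.15
tool_pos: [0.5607, -0.2322, 0.0522]
tcp_rot: [0.689, 0.725, -0.0, 0.0]
contact_force: [-0.4, -0.6, 0.1]
opening: 0.0094
gripper_force: 29.8
[ 0.56071146 -0.23219981  0.05226035] 0.009106568263707565 [ 0.4960267  -0.18169108  0.67828312] [-0.0306959   0.06905225  0.03991582]
```

View pics/g5.png

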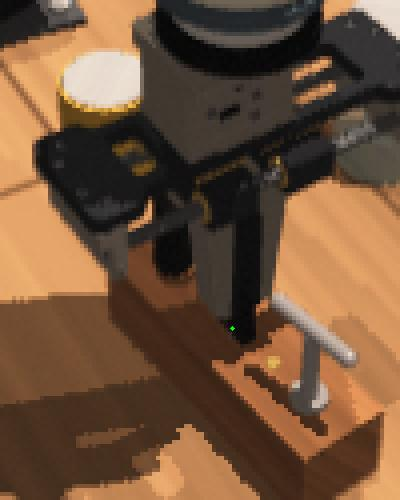

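Key gripped (opening 9.4 mm, 30 N). Lifting straight up.

```bash
python3 -m crank '{"linear":[[0,0,0.5],[0,0,1.2],[0,0,2.4],[0,0,3.6],[0,0,4.8],[0,0,6],[0,0,7.2],[0,0,8.4],[0,0,10],[0,0,10]],"turn":[[0,0,0],[0,0,0],[0,0,0],[0,0,0],[0,0,0],[0,0,0],[0,0,0],[0,0,0],[0,0,0],[0,0,0]]}' -1
python3 -m crank '{"linear":[[0,1,0.2],[0,2,0.4],[0,3.2,0.4],[0,4.4,0.4],[0,5.6,0.4],[0,6.8,0.4],[0,8,0.4],[0,9.2,0.4],[0,10.4,0.4],[0,10.4,0.4]],"turn":[[0,0,-0.2],[0,0,-0.4],[0,0,-0.6],[0,0,-0.8],[0,0,-1],[0,0,-1.2],[0,0,-1.4],[0,0,-1.6],[0,0,-1.9],[0,0,-1.9]]}'
python3 -m crank '{"linear":[[0,1,0],[0,2,0],[0.1,3.2,0],[0.2,4.4,0],[0.3,5.6,0],[0.4,6.4,0],[0.5,6.9,0],[0.5,6.9,0],[0.5,6.9,0]],"turn":[[0,0,0],[0,0,0],[0,0,0],[0,0,0],[0,0,0],[0,0,0],[0,0,0],[0,0,0],[0,0,0]]}'
python3 - <<'E'
from h import *
from scipy.spatial.transform import Rotation as R
S=cam("side");s=arm.sense();p=s["tool_pos"];print(p,s["opening"],s["gripper_force"],s["joint_pos"])
M=R.from_quat(s["tcp_rot"]).as_matrix();print("toolY deg",np.degrees(np.arctan2(M[1,1],M[0,1])),M[:,2])
for n in("key_tip","key_shoulder","key_grip","keyway"): print(n,[(np.round(x["position"],1).tolist(),round(x["score"],2)) for x in pinpoint("side",n)[:2]])
x0,y0=175,80;i=cv2.resize(S["color"][y0:y0+90,x0:x0+80],None,fx=6,fy=6,interpolation=0)
for d,col in((0,(0,255,0)),(.0042,(255,0,0)),(.0402,(0,0,255))):
    q=proj(S,p-[0,0,d])[0];print(d,q);q=((q-[x0,y0]+.5)*6).astype(int);cv2.circle(i,tuple(int(v) for v in q),2,col,-1)
cv2.imwrite("pics/k1.png",i)
E
```

```text
t: 7.03
tool_pos: [0.5635, -0.2334, 0.3113]
tcp_rot: [0.689, 0.725, 0.002, 0.005]
contact_force: [0.8, -0.5, 0.3]
opening: 0.0092
gripper_force: 29.8
t: 7.87
tool_pos: [0.5603, 0.0322, 0.313]
tcp_rot: [0.746, 0.666, 0.001, -0.001]
contact_force: [0.0, -0.4, -1.2]
opening: 0.0092
gripper_force: 29.8
t: 8.62
tool_pos: [0.5731, 0.1998, 0.3123]
tcp_rot: [0.746, 0.666, -0.0, 0.0]
contact_force: [0.2, 0.3, -1.1]
opening: 0.0091
gripper_force: 29.8
[0.57308202 0.19922492 0.31226838] 0.009458492227444165 29.764822334982455 [ 3.32489061e-01  2.36042209e-01  1.52682239e+00 -6.34649238e-04
  1.37918599e+00  4.47113835e-01]
toolY deg -6.560585844313487 [-2.29456550e-04 -7.38366482e-04 -9.99999701e-01]
key_tip [([208.9, 125.7], 0.56)]
key_shoulder [([204.9, 114.4], 0.52)]
key_grip [([201.0, 111.0], 0.61)]
keyway [([208.4, 147.8], 0.55)]
0 [204.58958177 113.57085381]
0.0042 [204.76146248 115.15159167]
0.0402 [206.20947325 128.42052397]
```

View pics/k1.png

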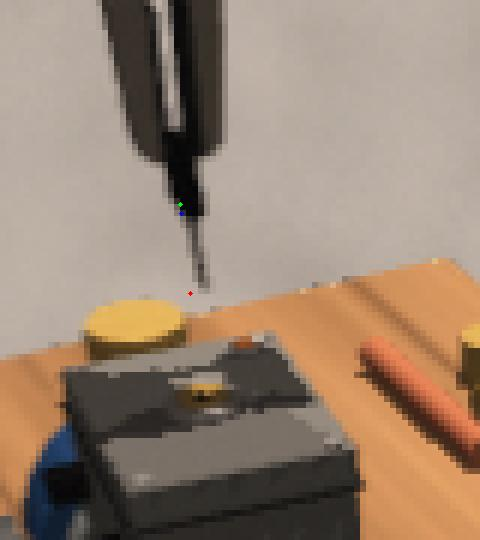

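The key hangs in the grip with only its upper half held. It looks tilted: blade from crop (190,215) to (206,290), leaning right compared with the vertical projection. I'll quantify that.

Run:
```python
from h import *
np.set_printoptions(precision=4,suppress=True)
S=cam("side");s=arm.sense();p=s["tool_pos"];print(p)
for n,q,z in(("tip",(208.9,127.5),p[2]-.0402),("tipnet",(208.9,125.7),p[2]-.0402),("sh",(206.7,115.2),p[2]-.0042),("kw",(208.6,146.2),.2215),("kwnet",(208.4,147.8),.2215)): print(n,atz(S,q,z))
for d in((.01,0,0),(0,.01,0),(0,0,.01)): print(d,proj(S,p+np.array(d)-[0,0,.04])[0]-proj(S,p-[0,0,.04])[0])
T=cam("top")
for n in("key_tip","key_shoulder","key_grip","keyway"): print(n,[(np.round(x["position"],1).tolist(),round(x["score"],2)) for x in pinpoint("top",n)[:2]])
# blade pixels: dark ones along rows relative to wall background
g=S["color"].astype(int).max(2)
for r in range(104,131): print(r,g[r,198:216])
```

```text
[0.5732 0.1993 0.3124]
tip [0.5811 0.2008 0.2722]
tipnet [0.5852 0.2113 0.2722]
sh [0.5771 0.1962 0.3082]
kw [0.5742 0.1989 0.2215]
kwnet [0.5703 0.1905 0.2215]
(0.01, 0, 0) [ 3.665  -0.8315]
(0, 0.01, 0) [-1.4255 -1.4033]
(0, 0, 0.01) [-0.3976 -3.6369]
key_tip [([175.2, 219.4], 0.48)]
key_shoulder [([173.4, 218.9], 0.36)]
key_grip [([167.4, 223.6], 0.63)]
keyway [([174.1, 223.1], 0.39)]
104 [ 66  56  56  47  26  11   8   8  10  10  25  45  58 104 165 184 184 183]
105 [109  67  56  47  25  12  10   8   6  12  21  58  92 148 181 185 185 185]
106 [164 128  69  50  30  11  11  10  10  26 109 155 164 177 185 186 188 187]
107 [181 171 143 136 106  10   8   8  10  52 142 182 183 183 185 185 185 186]
108 [179 181 176 175 129   7   9   9  10  41 140 183 182 183 186 184 185 187]
109 [181 181 180 180 141  48   9  10  10  17 134 182 182 184 186 186 187 188]
110 [180 179 179 179 144  59   9   8   9   7 134 184 184 184 186 187 187 188]
111 [181 180 179 178 154  83   6   7  10  10  86 159 185 186 185 186 188 187]
112 [180 180 179 178 174 116  10   9   8   9  62 152 185 186 187 186 187 187]
113 [18
[... 696 characters left out ...]
22 [180 179 180 179 179 179 180 179 177 123 102 161 181 180 180 180 179 179]
123 [181 181 180 180 181 181 181 180 180 124  82 156 182 180 179 178 180 180]
124 [181 181 183 181 182 182 182 182 182 134  75 150 180 181 180 179 180 179]
125 [183 183 185 186 185 182 182 181 183 147  88 128 172 182 181 181 180 179]
126 [185 185 187 188 187 186 185 185 183 180 119 105 165 183 183 183 181 180]
127 [188 190 189 188 189 189 187 186 185 183 147 119 165 183 183 184 182 181]
128 [191 190 190 190 190 190 189 187 187 186 167 155 176 185 184 184 185 182]
129 [185 183 188 191 192 191 191 188 188 188 189 187 189 187 187 186 184 185]
130 [227 228 229 226 222 210 195 190 190 189 189 190 190 189 189 188 190 197]
```

```bash
cat > fit.py <<'E'
from h import *
from scipy.optimize import minimize
from scipy.spatial.transform import Rotation as R
np.set_printoptions(precision=4,suppress=True)
def boxes():
    hd=[(u,v,w) for u in(-.005,.005) for v in(-.013,.013) for w in(0,.032)]
    b1=[(u,v,w) for u in(-.0015,.0015) for v in(-.005,.005) for w in(-.03,0)]
    b2=[(u,v,-.03) for u in(-.0015,.0015) for v in(-.005,.005)]+[(u,v,-.036) for u in(-.0007,.0007) for v in(-.0025,.0025)]
    return [np.array(x) for x in(hd,b1,b2)]
def fitkey(S,s,rows,c0,c1,dz=.0042,tx=False):
    g=S["color"].max(2).astype(float)[rows[0]:rows[1],c0:c1]; bg=np.median(g,axis=1,keepdims=True)*0+182
    p=s["tool_pos"];M=R.from_quat(s["tcp_rot"]).as_matrix()
    Y=np.array([-M[0,0],-M[1,0],0]);X=np.array([M[0,1],M[1,1],0]);Z=np.cross(X,Y);B=np.c_[X,Y,Z]
    if Z[2]<0: Y=-Y;B=np.c_[X,Y,-Z]
    H,W=g.shape
    def rend(q):
        sx,sy,th,ps,Ib=q; Rk=B@R.from_euler("xy",[th,ps]).as_matrix()
        O=p+[sx,sy,-dz]; O=O+B@[0,0,.02]-Rk@np.array([0,0,.02])   # pivot 20 mm above shoulder
        out=np.ones((H*8,W*8),np.float32)*182
        for k,bx in enumerate(boxes()[::-1]):
            h=(proj(S,O+bx@Rk.T)-[c0,rows[0]]+.5)*8
            cv2.fillConvexPoly(out,cv2.convexHull(np.round(h).astype(np.int32)),float(8 if k==2 else Ib))
        return cv2.resize(out,(W,H),interpolation=cv2.INTER_AREA),O,Rk
    def cost(q): return np.abs(rend(q)[0]-g).sum()/100+1e4*max(0,abs(q[3])-(.15 if tx else 0.0))
    best=None
    for th in(-.3,-.15,0,.15,.3):
        q0=np.array([.003,-.003,th,0,75]); sim=np.vstack([q0]+[q0+np.eye(5)[i]*[.004,.004,.12,.05 if tx else 0,20][i] for i in range(5)])
        r=minimize(cost,q0,method="Nelder-Mead",options=dict(initial_simplex=sim,maxiter=1500,xatol=1e-5,fatol=1e-3))
        if best is None or r.fun<best.fun: best=r
    _,O,Rk=rend(best.x); return best.x,best.fun,O,O+Rk@[0,0,-.036]
E
python3 - <<'E'
from fit import *
S=cam("side");s=arm.sense()
for tx in(False,True):
    x,f,O,t=fitkey(S,s,(107,129),199,214,tx=tx); print(x,"deg",np.degrees(x[2:4]),f,"sh",O,"tip",t)
E
```

```text
[  0.004    0.0035  -0.2659   0.     102.    ] deg [-15.2353   0.    ] 32.94218711853027 sh [0.5766 0.1984 0.3087] tip [0.5755 0.189  0.274 ]
[ 0.0033  0.0071 -0.0315 -0.0939 94.7726] deg [-1.8061 -5.378 ] 27.118359756469726 sh [0.5782 0.2065 0.3081] tip [0.5815 0.205  0.2723]
```

Two tilt explanations fit this view, so I'll rotate the tool over the switch for a second viewing direction.

```bash
cat > snap.py <<'E'
import sys,pickle
from h import *
S=cam("side");s=arm.sense();pickle.dump((S,s),open(sys.argv[1],"wb"));print(s["tool_pos"],s["tcp_rot"])
E
python3 snap.py v0.pkl
python3 -m crank '{"linear":[[0,0,0],[0,0,0],[0,0,0],[0,0,0],[0,0,0],[0,0,0],[0,0,0],[0,0,0],[0,0,0],[0,0,0]],"turn":[[0,0,-1],[0,0,-2],[0,0,-3],[0,0,-4],[0,0,-5],[0,0,-6],[0,0,-7],[0,0,-8],[0,0,-8],[0,0,-8]]}' && python3 snap.py v1.pkl
python3 -m crank '{"linear":[[0,0,0],[0,0,0],[0,0,0],[0,0,0],[0,0,0],[0,0,0],[0,0,0],[0,0,0],[0,0,0],[0,0,0]],"turn":[[0,0,-1],[0,0,-2],[0,0,-3],[0,0,-4],[0,0,-5],[0,0,-6],[0,0,-7],[0,0,-8],[0,0,-8],[0,0,-8]]}' && python3 snap.py v2.pkl
cat > joint.py <<'E'
from fit import *
import pickle,sys
V=[pickle.load(open(f,"rb")) for f in sys.argv[1:]]
c0,c1,r0,r1=192,222,107,129
def rend(q,S,s):
    bx,by,oy,th,ps,Ib=q; p=s["tool_pos"];M=R.from_quat(s["tcp_rot"]).as_matrix()
    B=np.c_[M[:,1],M[:,0],-M[:,2]]  # key x = tool y, key y = tool x, z up
    Rk=B@R.from_euler("xy",[th,ps]).as_matrix(); piv=p+B@[0,oy,.0158]
    O=piv-Rk@np.array([0,0,.02]); out=np.ones(((r1-r0)*8,(c1-c0)*8),np.float32)*182
    for k,b in enumerate(boxes()[::-1]):
        h=(proj(S,O+b@Rk.T)+[bx,by]-[c0,r0]+.5)*8
        cv2.fillConvexPoly(out,cv2.convexHull(np.round(h).astype(np.int32)),float(8 if k==2 else Ib))
    return cv2.resize(out,(c1-c0,r1-r0),interpolation=cv2.INTER_AREA),O,Rk
def cost(q): return sum(np.abs(rend(q,S,s)[0]-S["color"].max(2).astype(float)[r0:r1,c0:c1]).sum() for S,s in V)/100+20*abs(q[0]/3)**4+20*abs(q[1]/3)**4
res=[]
for th in(-.25,0,.25):
  for ps in(-.08,.08):
    q0=np.array([1,0,0,th,ps,90.]);sim=np.vstack([q0]+[q0+np.diag([1,1,.004,.12,-ps,20])[i] for i in range(6)])
    res.append(minimize(cost,q0,method="Nelder-Mead",options=dict(initial_simplex=sim,maxiter=1500,xatol=1e-5,fatol=1e-3)))
for r in sorted(res,key=lambda r:r.fun)[:3]:
    print(r.x,np.degrees(r.x[3:5]),r.fun,[round(float(np.abs(rend(r.x,S,s)[0]-S["color"].max(2).astype(float)[r0:r1,c0:c1]).sum()/100),1) for S,s in V])
    S,s=V[0];_,O,Rk=rend(r.x,S,s);print("   sh-TCP",O-s["tool_pos"],"tip-TCP",O+Rk@[0,0,-.036]-s["tool_pos"])
E
python3 joint.py v0.pkl v1.pkl v2.pkl
```

```text
[0.57316962 0.20024126 0.31222566] [ 7.46445955e-01  6.65446043e-01  3.44782071e-06 -4.11776084e-06]
t: 10.1
tool_pos: [0.5732, 0.2004, 0.3122]
tcp_rot: [0.928, 0.371, -0.0, -0.0]
contact_force: [-0.3, -0.1, -0.0]
opening: 0.0092
gripper_force: 29.8
[0.57315959 0.20036621 0.31219825] [ 9.28431730e-01  3.71503058e-01 -1.20222438e-05 -6.32110362e-06]
t: 10.98
tool_pos: [0.5732, 0.2003, 0.3122]
tcp_rot: [0.999, 0.032, -0.0, -0.0]
contact_force: [-0.2, -0.0, -0.4]
opening: 0.0094
gripper_force: 29.8
[0.57312106 0.20032464 0.31219032] [ 9.99482933e-01  3.21537624e-02 -4.99702388e-05  7.22070117e-06]
[ 0.5618 -0.4929  0.0027 -0.0205 -0.0906 84.7282] [-1.1721 -5.1915] 125.53338048000002 [36.5, 41.7, 47.2]
   sh-TCP [ 0.0021  0.0021 -0.0041] tip-TCP [ 0.0052  0.0009 -0.04  ]
[ 0.7476 -0.5965  0.0015 -0.0141 -0.0836 85.5543] [-0.807 -4.792] 125.71020488823802 [36.8, 41.2, 47.6]
   sh-TCP [ 0.0018  0.001  -0.0041] tip-TCP [ 0.0047  0.0002 -0.04  ]
[ 0.6672 -0.5629  0.0022 -0.0016 -0.0867 80.2555] [-0.0929 -4.9653] 125.83816858729372 [36.3, 41.1, 48.4]
   sh-TCP [ 0.002   0.002  -0.0041] tip-TCP [ 0.0051  0.0015 -0.04  ]
```

All three views agree: the key leans about 5° towards +tool-y and is otherwise straight. Now refine the keyway from the initial pictures.

Run:
```python
from h import *
np.set_printoptions(precision=4,suppress=True)
for n,f,c in(("side","pics/s0.png",(209,146)),("top","pics/t0.png",(180,224))):
    C=cam(n);im=cv2.imread(f).astype(float);x0,y0=c[0]-8,c[1]-8;P=im[y0:y0+17,x0:x0+17]
    sat=(P[:,:,2]-P[:,:,0]);m=sat>50
    cl=cv2.morphologyEx(m.astype(np.uint8),cv2.MORPH_CLOSE,np.ones((5,5)))
    k=cv2.connectedComponentsWithStats(cl,connectivity=4);l=1+np.argmax(k[2][1:,4]);q=k[3][l]+[x0,y0]
    mm=cv2.moments((k[1]==l).astype(np.uint8),True)
    print(n,q,k[2][l],atz(C,q,.2215))
    print(P.max(2).astype(int) if n=="top" else "")
```

```text
side [208.2667 145.3667] [ 3  6  9  4 30] [0.5752 0.2039 0.2215]

top [179.44 223.48] [ 3  3 10 10 75] [0.5726 0.2046 0.2215]
[[105 106 108 106 107 102 100 105 108 119 110 106 108 106 107 106 108]
 [105 107 106 104 100 101  96  97 101 103 105 109 105 106 107 107 108]
 [107 107 105 103 100  98  89  89  88  91 106 113 109 102  99 105 108]
 [108 108 104 106  96  96 102 112 112 109  95 100 121 109  91 103 107]
 [104 107 106  96  99 123 143 149 153 148 127 100 106 125  92 102 108]
 [110 108 100  96 125 138 145 151 152 150 146 131  99 115 104 101 107]
 [114 108  96 109 136 127 122 127 134 134 131 140  97 104 123  97 104]
 [113 109 100 124 144 113  66  60  67  81  97 136 100  96 135  95 102]
 [104 108  99 125 145 118  85  81  80  80 103 139 101  97 132  89 103]
 [107 111 102 116 137 135 129 129 128 121 126 136  97  99 117  89 100]
 [105 105 100  96 126 146 151 152 152 147 143 121  92 107  97  98 106]
 [105 100 101  95 103 130 146 152 152 144 130  98  98 111  85 100 106]
 [105 104 107 106  94  98 121 130 131 111  89  91 102  85  84 104 108]
 [105 109 102 106 100  96  93  90  88  92 100  96  86  79  97 109 105]
 [106 106 106 105 101 100  92  84  84  97  99  90  80 100 107 108 108]
 [106 105 104 106 106  95  86  82  81  82  87  99 105 107 105 107 105]
 [107 108 108 108 108 104 105 103 103 105 106 106 106 108 107 108 108]]
```

```bash
python3 -m crank '{"linear":[[0,0,0],[0,0,0],[0,0,0],[0,0,0],[0,0,0],[0,0,0],[0,0,0],[0,0,0],[0,0,0],[0,0,0]],"turn":[[0,0,1.3],[0,0,2.6],[0,0,3.9],[0,0,5.2],[0,0,6.5],[0,0,7.8],[0,0,9.1],[0,0,10.4],[0,0,11.7],[0,0,13]]}' >/dev/null
python3 -m crank '{"linear":[[-0.09,0.08,0],[-0.09,0.08,0],[-0.09,0.08,0],[-0.09,0.08,0],[-0.09,0.08,0]],"turn":[[0,0,1.3],[0,0,2.6],[0,0,3],[0,0,3],[0,0,3]]}'
python3 -m crank '{"linear":[[0,0,-0.2],[0,0,-0.5],[0,0,-1],[0,0,-1],[0,0,-1],[0,0,-1]],"turn":[[0.06,0.5,0],[0.11,1,0],[0.11,1,0],[0.11,1,0],[0.11,1,0],[0.11,1,0]]}'
python3 snap.py v3.pkl
python3 - <<'E'
from fit import *
import pickle
S,s=pickle.load(open("v3.pkl","rb"));M=R.from_quat(s["tcp_rot"]).as_matrix();print(M)
print(proj(S,s["tool_pos"]-[0,0,.0402]))
g=S["color"].max(2)
for r in range(112,152): print(r,g[r,200:220])
E
```

```text
t: 12.38
tool_pos: [0.5709, 0.2023, 0.3122]
tcp_rot: [0.747, 0.665, 0.0, 0.0]
contact_force: [-0.4, -0.3, -0.6]
opening: 0.0093
gripper_force: 29.8
t: 12.88
tool_pos: [0.5707, 0.2023, 0.2874]
tcp_rot: [0.746, 0.665, -0.029, -0.032]
contact_force: [-0.7, 0.6, 0.1]
opening: 0.0092
gripper_force: 29.8
[0.57083085 0.20244115 0.28771031] [ 0.74569861  0.66487433 -0.02890261 -0.03225444]
[[ 0.1142  0.9897 -0.086 ]
 [ 0.9935 -0.1138  0.0097]
 [-0.0002 -0.0865 -0.9962]]
[[205.899  136.9166]]
112 [ 57  57  42  19  11  11   9   9  13  43  57  57  97 164 189 189 189 189
 187 187]
113 [ 57  57  42  17  11  11   7  11  13  42  57  58 118 173 188 187 190 189
 187 186]
114 [ 58  56  42  18  11  11  11  11  10  36  54  91 157 184 186 186 185 186
 188 186]
115 [103  57  43  19  12  10  10  11  34  78 103 152 181 185 185 184 185 186
 185 186]
116 [155 147 111  13  11   9   9  29 128 170 172 180 185 185 186 184 187 188
 187 185]
117 [174 175 122   7  10  10   9  14 140 183 181 182 183 184 185 184 186 183
 182 183]
118 [177 176 124  25   7   9  10   9 139 182 182 184 182 184 184 182 183 182
 182 183]
11
[... 2126 characters left out ...]
 170 166 161 153 151 151 130 122 123
 123  68]
144 [ 69  69  69  69  79  92  93  80  75  74  74  75 105 136 127 123 123 126
 124  76]
145 [ 69  69  68  77  72  72  72  65  38  62  74  75  69  62  81 115 120 140
 125 118]
146 [69 70 66 61 65 71 73 52 28 47 69 76 66 60 59 99 77 55 46 44]
147 [68 67 64 61 59 64 72 74 74 75 74 66 65 67 59 47 43 43 54 56]
148 [ 52  43  49  59  64  64  64  65  64  61  62  64  98  97  69  57  57  56
 111 123]
149 [ 43  43  45  53  62  67  69  70  68  66  66  61  80  68  94 118 122 122
 123 123]
150 [ 43  43  42  43  45  61  60  67  70  70  66  64  58 110 123 124 123 123
 122 124]
151 [ 43  44  42  50  54  55  54 108 123 123 122 123 122 123 124 124 123 123
 123 123]
```

The key now hangs vertical: blade from (206.2,127) to tip (206.8,137), with the slot at (208,145.7). A vertical drop lands within ~1-2 mm, so I'll apply a small correction and descend.

```bash
python3 -m crank '{"linear":[[0.03,0.04,-0.3],[0.03,0.04,-0.6],[0.03,0.04,-0.9],[0.03,0.04,-1],[0.03,0.04,-1.1],[0.03,0.04,-1.15],[0.03,0.04,-1.2],[0.03,0.04,-1.2]],"turn":[[0,0,0],[0,0,0],[0,0,0],[0,0,0],[0,0,0],[0,0,0],[0,0,0],[0,0,0]]}'
python3 -m crank '{"linear":[[0,0,-0.04],[0,0,-0.08],[0,0,-0.12],[0,0,-0.16],[0,0,-0.16]],"turn":[[0,0,0],[0,0,0],[0,0,0],[0,0,0],[0,0,0]]}'
```

```text
t: 13.6
tool_pos: [0.5717, 0.2033, 0.2571]
tcp_rot: [0.746, 0.665, -0.029, -0.033]
contact_force: [-0.2, -0.1, -0.2]
opening: 0.0094
gripper_force: 29.8
t: 14.02
tool_pos: [0.5717, 0.2034, 0.2531]
tcp_rot: [0.746, 0.665, -0.029, -0.033]
contact_force: [0.1, 0.6, -0.6]
opening: 0.0094
gripper_force: 29.8
```

No force at 8.6 mm depth, so the tip is in the slot. Continue to the first pin.

```bash
python3 -m crank '{"linear":[[0,0,-0.06],[0,0,-0.12],[0,0,-0.18],[0,0,-0.24],[0,0,-0.3],[0,0,-0.3]],"turn":[[0,0,0],[0,0,0],[0,0,0],[0,0,0],[0,0,0],[0,0,0]]}'
python3 -m crank '{"linear":[[0,0,-0.04],[0,0,-0.08],[0,0,-0.12],[0,0,-0.12]],"turn":[[0,0,0],[0,0,0],[0,0,0],[0,0,0]]}'
```

```text
t: 14.52
tool_pos: [0.5716, 0.2034, 0.2454]
tcp_rot: [0.746, 0.665, -0.029, -0.033]
contact_force: [0.8, 0.7, -0.4]
opening: 0.0093
gripper_force: 29.8
t: 14.85
tool_pos: [0.5717, 0.2034, 0.2428]
tcp_rot: [0.746, 0.665, -0.029, -0.033]
contact_force: [0.6, 1.3, 0.5]
opening: 0.0092
gripper_force: 29.8
```

```bash
python3 -m crank '{"linear":[[0,0,-0.04],[0,0,-0.08],[0,0,-0.08]],"turn":[[0,0,0],[0,0,0],[0,0,0]]}'; python3 -c "
from cell import arm;print(arm.sense()['contact_force'],arm.sense()['ft_torque'])"
```

```text
t: 15.1
tool_pos: [0.5722, 0.2034, 0.2417]
tcp_rot: [0.746, 0.665, -0.029, -0.032]
contact_force: [-0.6, 0.9, 7.1]
opening: 0.0091
gripper_force: 29.8
[-0.55046247  0.86424305  7.11183222] [0.0843582  0.26755876 0.01892302]
```

First pin reached at 20 mm (7 N). Ease, rock anticlockwise, push.

```bash
python3 -m crank '{"linear":[[0,0,0.06],[0,0,0.06],[0,0,0.06],[0,0,0.06],[0,0,0.06],[0,0,-0.02],[0,0,-0.08],[0,0,-0.14],[0,0,-0.14]],"turn":[[0,0,0],[0,0,1.2],[0,0,2.4],[0,0,3.5],[0,0,3.5],[0,0,3.5],[0,0,3.5],[0,0,3.5],[0,0,3.5]]}'; python3 -c "
from cell import arm;print(arm.sense()['contact_force'],arm.sense()['ft_torque'])"
```

```text
t: 15.85
tool_pos: [0.5716, 0.2032, 0.2367]
tcp_rot: [0.636, 0.77, -0.034, -0.028]
contact_force: [1.9, -0.3, 0.3]
opening: 0.0093
gripper_force: 30.1
[ 1.87354565 -0.28553883  0.28840151] [ 0.04225522 -0.46794958 -0.00064337]
```

First pin passed. Unrock, and go to the second pin.

```bash
python3 -m crank '{"linear":[[0,0,0],[0,0,0],[0,0,0],[0,0,-0.05],[0,0,-0.1],[0,0,-0.14],[0,0,-0.14]],"turn":[[0,0,-1.2],[0,0,-2.4],[0,0,-3.5],[0,0,-3.5],[0,0,-3.5],[0,0,-3.5],[0,0,-3.5]]}'; python3 -c "
from cell import arm;print(arm.sense()['contact_force'],arm.sense()['ft_torque'])"
```

```text
t: 16.43
tool_pos: [0.5719, 0.2035, 0.2341]
tcp_rot: [0.745, 0.666, -0.029, -0.033]
contact_force: [0.1, 1.2, 5.3]
opening: 0.0092
gripper_force: 30.0
[0.13573366 1.1832873  5.29598507] [ 0.1924663   0.02933431 -0.00151104]
```

Second pin reached (27.6 mm, 5 N). Ease, rock clockwise, push.

```bash
python3 -m crank '{"linear":[[0,0,0.06],[0,0,0.06],[0,0,0.06],[0,0,0.06],[0,0,0.06],[0,0,-0.02],[0,0,-0.08],[0,0,-0.14],[0,0,-0.14]],"turn":[[0,0,0],[0,0,-1.2],[0,0,-2.4],[0,0,-3.5],[0,0,-3.5],[0,0,-3.5],[0,0,-3.5],[0,0,-3.5],[0,0,-3.5]]}'; python3 -c "
from cell import arm;print(arm.sense()['contact_force'],arm.sense()['ft_torque'])"
```

```text
t: 17.18
tool_pos: [0.5716, 0.2036, 0.2299]
tcp_rot: [0.838, 0.544, -0.024, -0.037]
contact_force: [1.2, 3.5, 1.8]
opening: 0.0095
gripper_force: 29.7
[1.1990027  3.47788748 1.83832531] [ 0.71246275 -0.08871313 -0.05011777]
```

Second pin passed. Unrock, then push home.

```bash
python3 -m crank '{"linear":[[0,0,0],[0,0,0],[0,0,0],[0,0,-0.06],[0,0,-0.12],[0,0,-0.17],[0,0,-0.2],[0,0,-0.22],[0,0,-0.22]],"turn":[[0,0,1.2],[0,0,2.4],[0,0,3.5],[0,0,3.5],[0,0,3.5],[0,0,3.5],[0,0,3.5],[0,0,3.5],[0,0,3.5]]}'; python3 -c "
from cell import arm;print(arm.sense()['contact_force'],arm.sense()['ft_torque'])"
```

```text
t: 17.93
tool_pos: [0.5719, 0.2034, 0.2255]
tcp_rot: [0.746, 0.664, -0.029, -0.033]
contact_force: [0.6, 2.3, 8.8]
opening: 0.0095
gripper_force: 29.9
[0.64325111 2.34330078 8.79095018] [ 0.48828378  0.25682177 -0.03786113]
```

```bash
python3 -m crank '{"linear":[[0,0,-0.03],[0,0,-0.06],[0,0,-0.06],[0,0,-0.06]],"turn":[[0,0,0],[0,0,0],[0,0,0],[0,0,0]]}'; python3 -c "
from cell import arm;print(arm.sense()['contact_force'],arm.sense()['ft_torque'])"
```

```text
t: 18.27
tool_pos: [0.5721, 0.2035, 0.2253]
tcp_rot: [0.746, 0.664, -0.028, -0.032]
contact_force: [-2.5, 2.1, 17.8]
opening: 0.0093
gripper_force: 30.0
[-2.46086591  2.07253142 17.76226092] [ 0.27716401  0.88584794 -0.06460053]
```

Fully home and stiff at 18 N. Turning clockwise.

```bash
python3 -m crank '{"linear":[[0,0,0],[0,0,0],[0,0,0],[0,0,0],[0,0,0],[0,0,0],[0,0,0],[0,0,0],[0,0,0],[0,0,0]],"turn":[[0,0,-1],[0,0,-2],[0,0,-3],[0,0,-4],[0,0,-5],[0,0,-6],[0,0,-7],[0,0,-8],[0,0,-9],[0,0,-10]]}'; python3 -c "
from cell import arm;print(arm.sense()['contact_force'],arm.sense()['ft_torque'])"
```

```text
t: 19.1
tool_pos: [0.5721, 0.2048, 0.2254]
tcp_rot: [0.958, 0.284, -0.011, -0.043]
contact_force: [-4.0, 6.7, 16.3]
opening: 0.0093
gripper_force: 29.7
[-3.99099004  6.74361337 16.33987445] [1.53111211 0.93142962 0.09164742]
```

```bash
python3 -m crank '{"linear":[[0,0.02,0],[-0.01,0.03,0],[-0.01,0.03,0],[-0.01,0.03,0],[-0.01,0.03,0],[-0.01,0.03,0],[-0.01,0.03,0],[-0.01,0.03,0],[-0.01,0.03,0],[-0.01,0.03,0]],"turn":[[0,0,-1],[0,0,-2],[0,0,-3],[0,0,-4],[0,0,-5],[0,0,-6],[0,0,-7],[0,0,-8],[0,0,-9],[0,0,-10]]}'; python3 -m crank '{"linear":[[0,0,0],[0,0,0],[0,0,0],[0,0,0]],"turn":[[0,0,-0.4],[0,0,-0.4],[0,0,-0.4],[0,0,-0.4]]}'
python3 - <<'E'
from h import *
from scipy.spatial.transform import Rotation as R
s=arm.sense();M=R.from_quat(s["tcp_rot"]).as_matrix();print(s['contact_force'],s['ft_torque'],s["joint_pos"],"toolY",np.degrees(np.arctan2(M[1,1],M[0,1])))
S=cam("side");cv2.imwrite("pics/end.png",cv2.resize(S["color"][70:190,160:260],None,fx=5,fy=5,interpolation=3))
E
```

```text
t: 19.93
tool_pos: [0.5725, 0.2062, 0.2254]
tcp_rot: [0.988, -0.147, 0.007, -0.046]
contact_force: [0.1, 10.0, 12.9]
opening: 0.0095
gripper_force: 29.8
t: 20.27
tool_pos: [0.5725, 0.2063, 0.2254]
tcp_rot: [0.986, -0.162, 0.008, -0.046]
contact_force: [-1.5, 9.5, 13.1]
opening: 0.0092
gripper_force: 29.8
[-1.51500125  9.51061987 13.05076819] [2.10500017 0.37211831 0.19454545] [0.29631385 0.26467905 1.68290611 0.08259084 1.13991429 2.16071672] toolY -108.68036242705642
```

View pics/end.png

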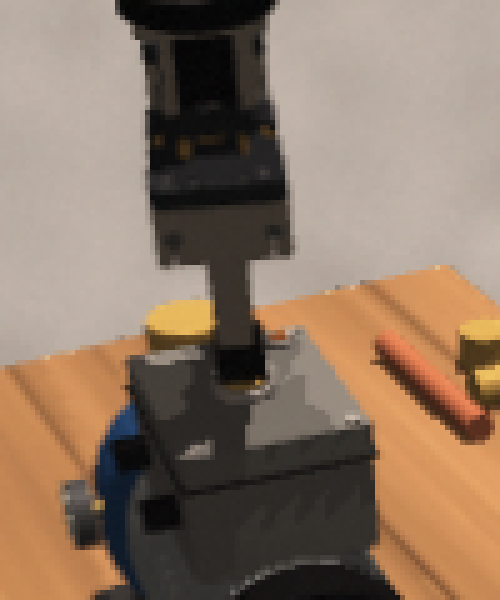

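The picture shows the key head seated on the brass plug at crop (242,365), still gripped. The tool has turned 102° and the torque has risen to 0.19 N m, consistent with the stop.

```bash
python3 -c "
from cell import finish_job;print(finish_job())"
```

```text
the job is handed in; nothing more can be done
None
```

The job is handed in with the key pushed fully home, turned clockwise to the stop and still gripped at about 30 N; the judged result has not been shown to me. The tool turned 102°, and I never touched the other two tools, the jar or the can. It took about 20 s of the 48 s.

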